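# Seat the punch insert in its tool case

### The arm

A 6-joint arm with a two-finger parallel gripper is mounted at the origin on the work surface. World frame = base frame: x ahead of the robot, y to its left, z up, the work surface at z = 0. Lengths are in m, angles in rad, forces in N, time in s.
With the tool pointing down it reaches from about 0.25 to 0.725 m from the base axis. Payload 4 kg.
Tool frame: the origin (TCP) lies on the centre line of the jaws, within the pads' length; the fingertips stand 14 mm ahead of it and the grasp point (between the pads) lies 5 mm behind it; z points along the fingers, x is the direction in which the jaws open and shut, and the axes are right-handed (so a half turn about z gives the same grasp; the last joint's range is limited). The gripper opens to 85 mm and grips with 20 to 120 N. Pads are 22 mm wide; open, the fingers measure 114 mm over their backs; the gripper's body (76 mm by 85 mm) begins 54 mm behind the grasp point. The pads swing forward as they close: fully open they stand 13 mm farther back than shut.
Start: joints at [-1.329, 0.241, 0.005, 1.335, 0, 1.571], TCP at [0.12, -0.485, 0.245] pointing down, gripper open.
Joint ranges: [-2.72, 2.72], [-1.05, 1.87], [-1.09, 1.28], [-1.99, 2.15], [-1.42, 1.44], [-3.14, 3.14]. Speed limits (rad/s): [2.79, 2.79, 3.14, 3.14, 3.14, 3.14].

### API

Orientations are given as a unit quaternion [x, y, z, w].
In Python, from workcell import bot gives the robot as it stands.
- The arm moves only by the tool play_rows, never from a script. Its argument "motion" is a list of rows, each an object with "fingers": the closure, from -1 (fully open) to 1 (shut), so that 0 is half open; "translation": the shift along the tool's x, y, z in cm, a list of three; "roll": the turn about the tool's z in degrees. A call has 1 to 20 rows; each row is the pose to reach, as a shift and turn from the pose commanded when the call began, along the tool's axes at that moment; what a row does not reach only later rows make up. A row lasts 1/12 s, in which the tool goes at most 41.7 mm and 7.16 degrees, less where a joint would pass 70% of its speed; a pose out of reach is approached as far as the arm can. A call with a gripper value outside its range is refused whole. The fingers move at their own pace and stop on an object; the grip force is fixed at half the most. Time passes only in rows, so rows that repeat a pose let the fingers close. It gives the time, the measured TCP pose, the force and the opening at its end, in the units of the state.
- bot.get_obs(): the state, without advancing time (a new reading comes with each control period).
- bot.camera(name): name is "side" or "top" or "wrist"; returns a dict with "pixels" (420x560x3 uint8, red, green, blue), "intrinsics" (3x3 intrinsics, pixels), "k1" (the pictures are not rectified: a ray, as slopes to the right and down, at radius r is drawn at 1 + k1 r^2 times it, then the intrinsics apply), "world_to_cam" (4x4, takes a point from world to camera coordinates). Camera axes: x right, y down, z forward; pixel columns grow to the right and rows downward; lengths in m; the calibration is good to about 2 mm. A picture is of the moment at which its call begins. There is no depth.
- bot.job_done(): hands the job in, once; it reports no verdict.
The state is a dict: "clock": time; "joint_pos": joint angles; "joint_vel": joint speeds; "tau": joint torques, N m; "eef_pos": TCP position; "tool_rot": TCP orientation; "ft_force": force on the tool from outside, world axes, zero at the start; "ft_torque": the same for the moment, N m; "grip_width": finger opening in m.
Only numpy, scipy, OpenCV 4.12 (cv2) and the standard library are available. Lean on these libraries where they do the work, as an engineer would, in place of code of your own. Each camera call takes 0.05 s, during which the arm holds its last target. There are 200 camera calls.

### The job

Put the punch insert (the longer one of the two black inserts, with the thin tongue edge and the steel punches lying flat on it) back into the grey tool case: hook its tongue edge under the case's flared lip while the other end is still raised, then rotate that end down until the insert lies flat on the case floor, and let go. Leave the socket insert where it is.

Things in the scene. Friction and masses are not known exactly. Their poses are not given: they have to be found in the camera images.
- punch_insert: To seat: black plastic plate 170 (x) by 110 (y) by 8 mm, 0.35 kg, flat on the bench. Origin: centre of its underside, z up. Plain thin tongue edge at its -x end, towards the robot (within 20 deg); grey end rail 12 wide, 20 high along the +x edge. Over the origin a bare metal grip bar 14 thick (x), 60 long (y), top 50 mm up: grip from above, closing along x. Punches either side, to 14 mm high.
- tongue (a point): Middle of the punch insert's lower tongue edge: x = -85 mm, y = 0, z = 0 in the insert's frame; same axes.
- case: Fixed grey sheet-metal tray, open on top, 186 (x) by 130 mm (y) inside, walls 6 mm thick, tops 26 mm up. Origin: centre of its underside, z up; inner floor at z = 6 mm. Lip along its -x wall (inner face at x = -93), towards the robot within 17 deg. Seated, the insert's x lies along the case's x and its origin at about (0, 0, 6), with 8 mm play in x, 10 in y either way.
- lip (a point): Middle of the lip's lower free edge, 26 mm inwards of the -x wall: x = -67, y = 0, z = 33 mm in the case's frame, same axes. The lip is a full-width 3 mm sheet, rising inwards: its underside is 17 mm above the floor at the wall, 27 mm at this edge. From here to the +x wall is 160 mm, so the insert enters only tilted (15 to 20 deg), tongue first towards the case's -x.
- socket_insert: The other insert, to be left alone: loose black plate 130 (x) by 100 mm (y) with a grey rail 30 mm high at both ends, six upright steel sockets 28 mm high and a like grip bar, top 50 mm up. Origin: centre of its underside.
There are look-alikes about, which are no part of the job. Leave any green look-alike of the punch_insert alone.

How it is judged:
By the outcome, as a careful person would: the job done as asked, in the order asked, and still so for the second after the job is handed in, with the robot touching nothing.
It also fails if it takes over 40 s, if anything falls off the work surface, if the arm or the gripper's body presses on something with over 40 N, if the wrist force passes 120 N, or if a joint passes its speed limit or range.

## Working session

There is one attempt and no reset: what is moved stays moved. The work goes in short steps, Python scripts to look and compute and a tool call to move; the robot and the scene stay as the last step left them, time stands still between calls to the robot, and variables do not carry over. Pictures are saved under pics/ and viewed, about 8 in all and at most 12, crops included, and the job is handed in when it is done.

Besides the shell and the picture viewer there is one more tool, called after "Emit:" as a command line: name --argument value ..., lists and objects as JSON in quotes. play_rows: Moves the arm, as the interface text tells. Its arguments: {"type":"object","properties":{"motion":{"type":"array","items":{"type":"object","properties":{"fingers":{"type":"number"},"translation":{"type":"array","items":{"type":"number"}},"roll":{"type":"number"}}}}},"required":["motion"]}

```bash
ls; mkdir -p pics
python3 - <<'E'
from workcell import bot
import cv2,numpy as np
o=bot.get_obs(); print(o)
ims=[]
for n in ("top","side"):
    c=bot.camera(n); cv2.imwrite(f"pics/{n}0.png",c["pixels"][:,:,::-1]); np.savez(f"pics/{n}0.npz",**{k:c[k] for k in("intrinsics","k1","world_to_cam")})
    print(n,c["intrinsics"],c["k1"],c["world_to_cam"].round(4))
E
```

```text
pics
{'clock': 0.0, 'joint_pos': array([-1.32900714e+00,  2.41439089e-01,  3.72172252e-03,  1.33516902e+00,
        2.50743536e-05,  1.57083342e+00]), 'joint_vel': array([ 0.00128169, -0.00094663, -0.00097668,  0.0013886 , -0.00043945,
       -0.00262431]), 'tau': array([-1.58245595e-03, -3.72322118e+01,  2.52403861e+01,  1.70318282e-02,
       -1.30969433e-04,  2.35995394e-06]), 'eef_pos': array([ 0.11958534, -0.48487892,  0.24439891]), 'tool_rot': array([ 7.87211141e-01, -6.16682679e-01, -8.14950421e-04, -6.54289772e-04]), 'ft_force': array([0.24723848, 0.37803991, 0.24366684]), 'ft_torque': array([-0.01911628,  0.02540039, -0.03252351]), 'grip_width': 0.0853401421373697}
top [[421.3062368    0.         280.62842183]
 [  0.         421.3062368  210.50606422]
 [  0.           0.           1.        ]] -0.10547577604828352 [[-0.0256 -0.9997 -0.0052 -0.032 ]
 [-0.9926  0.026  -0.1189  0.4352]
 [ 0.119   0.0021 -0.9929  0.8317]
 [ 0.      0.      0.      1.    ]]
side [[523.53735179   0.         271.14524691]
 [  0.         523.53735179 206.2774263 ]
 [  0.           0.           1.        ]] 0.009136718633428185 [[ 0.9878 -0.1547 -0.016  -0.417 ]
 [-0.1158 -0.6629 -0.7397  0.0737]
 [ 0.1038  0.7326 -0.6727  1.0572]
 [ 0.      0.      0.      1.    ]]
```

View pics/top0.png

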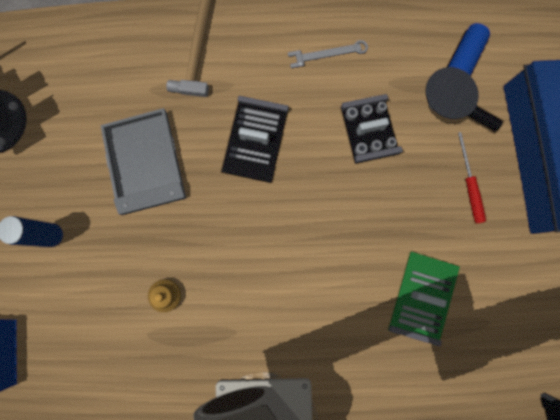

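View pics/side0.png

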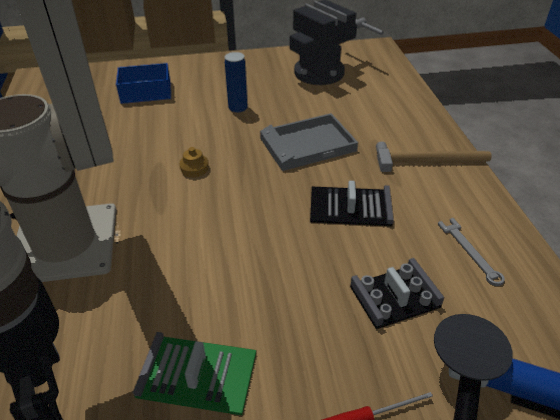

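The pictures show these candidates:
- Black punch insert, top (255,138) and side (352,205): it has punches lying flat and one rail at the far end. This is my choice.
- Black socket insert, top (371,128): not the one.
- Green look-alike, top (424,298): leave alone.
- Grey case, top (143,160): its lip is at the lower, robot-side end.

I'll check this with one close crop.

Run:
```python
import cv2
im=cv2.imread("pics/top0.png")[85:225,95:300]
cv2.imwrite("pics/crop1.png",cv2.resize(im,None,fx=3.9,fy=3.9,interpolation=cv2.INTER_CUBIC).clip(0,255)*1)
im=cv2.imread("pics/side0.png")[105:235,250:410]
cv2.imwrite("pics/crop2.png",cv2.convertScaleAbs(cv2.resize(im,None,fx=4.5,fy=4.5,interpolation=cv2.INTER_CUBIC),alpha=1.5))
```

```text
(no output)
```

View pics/crop1.png

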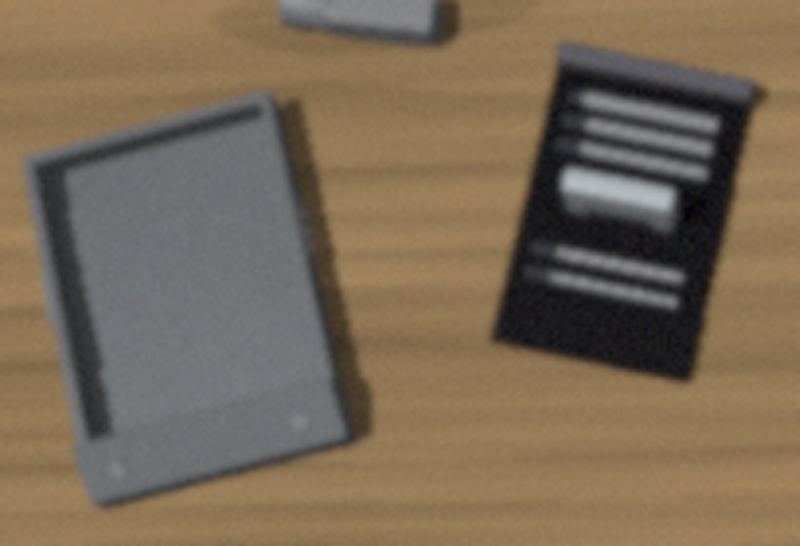

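View pics/crop2.png

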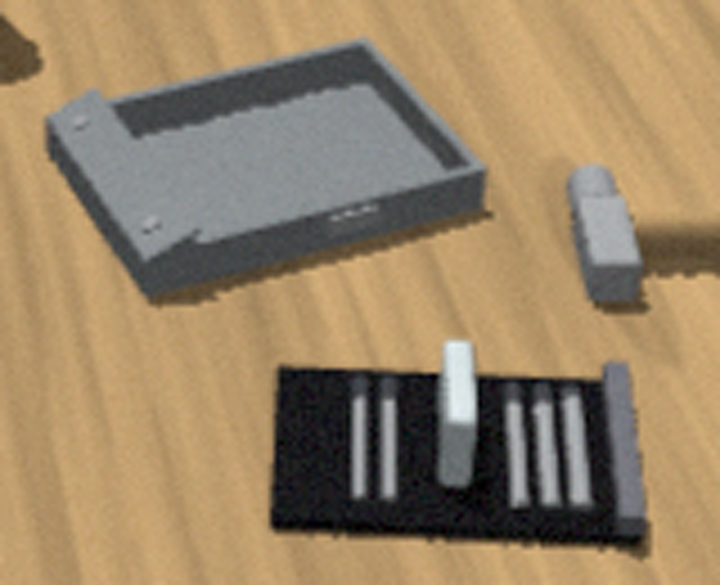

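The crops confirm it. The punch insert has a thin tongue edge at the bottom of crop1, (493,342) to (690,380). Its rail is at the top, and the bar and flat punches are visible. The case lip is at the near end, (98,505) to (350,440). Next I'll fit both poses from both cameras.

```bash
cat > h.py <<'E'
import cv2,numpy as np
from scipy.optimize import least_squares
def load(n):
    d=np.load(f"pics/{n}.npz"); return d["intrinsics"],float(d["k1"]),d["world_to_cam"]
def proj(cal,P):
    K,k1,T=cal
    return cv2.projectPoints(np.asarray(P,float),cv2.Rodrigues(T[:3,:3])[0],T[:3,3],K,np.array([k1,0,0,0]))[0][:,0]
def pts(p,L):   # p: x,y,yaw ; L local m
    c,s=np.cos(p[2]),np.sin(p[2]); L=np.asarray(L)
    return np.c_[p[0]+c*L[:,0]-s*L[:,1],p[1]+s*L[:,0]+c*L[:,1],L[:,2]]
def fit(sets,p0):
    f=lambda p:np.concatenate([(proj(c,pts(p,np.array(L)/1e3))-uv).ravel() for c,L,uv in sets])
    r=least_squares(f,p0,loss="soft_l1"); return r.x,f(r.x).reshape(-1,2)
E
python3 - <<'E'
from h import *
t,s=load("top0"),load("side0")
u=lambda a,sc,o:(np.array(a)+.5)/sc-.5+o
T=lambda a:u(a,3.9,(95,85)); S=lambda a:u(a,4.5,(250,105))
ins=[(t,[(-85,55,4),(-85,-55,4),(85,55,20),(85,-55,20),(7,30,50),(7,-30,50)],T([(493,342),(690,380),(562,45),(760,88),(562,168),(678,186)])),
 (s,[(-85,55,6),(-85,-55,6),(85,55,20),(85,-55,20)],S([(280,367),(272,527),(628,362),(645,518)]))]
case=[(t,[(99,71,26),(99,-71,26),(-99,71,26),(-99,-71,26)],T([(25,160),(272,93),(100,505),(352,438)])),
 (s,[(99,71,26),(99,-71,26),(-99,-71,26),(-99,71,26),(-99,-71,0)],S([(365,40),(486,172),(150,264),(47,120),(150,300)]))]
for n,q in(("ins",ins),("case",case)):
    p,r=fit(q,[.45,.1,0]); print(n,p.round(4),np.degrees(p[2]).round(2)); print(r.round(1).tolist())
E
```

```text
ins [ 0.5922  0.0068 -0.2428] -13.91
[[0.1, -0.6], [0.3, 0.6], [0.1, -1.9], [-0.4, -2.6], [1.7, -1.3], [0.6, 0.0], [-1.7, 0.0], [-1.6, -1.4], [-0.8, -0.4], [-0.4, -0.3]]
case [0.5496 0.2434 0.2429] 13.92
[[0.4, -0.5], [0.2, -1.4], [0.1, -0.5], [1.1, -1.5], [-0.8, -0.7], [-0.1, -0.8], [-1.2, -0.7], [-1.4, -0.7], [-1.2, 0.2]]
```

Emit:
play_rows --motion '[{"translation":[-3.6,-5.8,0],"roll":-7,"fingers":-1},{"translation":[-7.2,-11.5,0],"roll":-14,"fingers":-1},{"translation":[-36.4,-57.7,2],"roll":-152,"fingers":-1},{"translation":[-36.4,-57.7,2],"roll":-152,"fingers":-1},{"translation":[-36.4,-57.7,2],"roll":-152,"fingers":-1},{"translation":[-36.4,-57.7,2],"roll":-152,"fingers":-1},{"translation":[-36.4,-57.7,2],"roll":-152,"fingers":-1},{"translation":[-36.4,-57.7,2],"roll":-152,"fingers":-1},{"translation":[-36.4,-57.7,2],"roll":-152,"fingers":-1},{"translation":[-36.4,-57.7,2],"roll":-152,"fingers":-1},{"translation":[-36.4,-57.7,2],"roll":-152,"fingers":-1},{"translation":[-36.4,-57.7,2],"roll":-152,"fingers":-1},{"translation":[-36.4,-57.7,2],"roll":-152,"fingers":-1},{"translation":[-36.4,-57.7,2],"roll":-152,"fingers":-1},{"translation":[-36.4,-57.7,2],"roll":-152,"fingers":-1},{"translation":[-36.4,-57.7,2],"roll":-152,"fingers":-1},{"translation":[-36.4,-57.7,2],"roll":-152,"fingers":-1},{"translation":[-36.4,-57.7,2],"roll":-152,"fingers":-1},{"translation":[-36.4,-57.7,2],"roll":-152,"fingers":-1},{"translation":[-36.4,-57.7,2],"roll":-152,"fingers":-1}]'

```text
clock: 1.77
eef_pos: [0.5926, 0.0069, 0.2241]
tool_rot: [0.833, 0.553, -0.001, -0.001]
ft_force: [-1.5, -0.5, -0.3]
grip_width: 0.0855
```

```bash
cat >> h.py <<'E'
from scipy.spatial.transform import Rotation as R
def rel(o,target,az):  # cm in tool axes, roll deg, to world target with tool-x azimuth az(deg), mod 180
    M=R.from_quat(o["tool_rot"]).as_matrix(); a=np.degrees(np.arctan2(M[1,0],M[0,0]))
    r=-(az-a); r=(r+90)%180-90
    print("t",o["clock"],"tcp",o["eef_pos"].round(4),"az",a.round(2),"z",M[:,2].round(3),"w",round(o["grip_width"],4),"F",o["ft_force"].round(1),"j",o["joint_pos"].round(2))
    print("rel cm",(M.T@(np.array(target)-o["eef_pos"])*100).round(2),"roll",round(r,2))
E
python3 - <<'E'
from h import *
from workcell import bot
rel(bot.get_obs(),[.5922,.0068,.12],76.1)
E
```

```text
t 1.7667 tcp [0.5926 0.0069 0.2241] az 67.2 z [-0.002 -0.    -1.   ] w 0.0855 F [-1.5 -0.5 -0.3] j [ 0.01  0.44  0.23  1.37 -0.    0.41]
rel cm [-0.02 -0.02 10.41] roll -8.9
```

Emit:
play_rows --motion '[{"translation":[0,0,4],"roll":-7,"fingers":-1},{"translation":[0,0,8],"roll":-9,"fingers":-1},{"translation":[0,0,10.4],"roll":-9,"fingers":-1},{"translation":[0,0,10.4],"roll":-9,"fingers":-1}]'

```text
clock: 2.1
eef_pos: [0.5877, 0.0061, 0.1143]
tool_rot: [0.789, 0.614, -0.005, -0.004]
ft_force: [-1.1, 0.1, -0.4]
grip_width: 0.0852
```

Run:
```python
from h import *
from workcell import bot
o=bot.get_obs(); rel(o,[.5922,.0068,.037],76.1)
c=bot.camera("wrist"); np.savez("pics/w1.npz",**{k:c[k] for k in("intrinsics","k1","world_to_cam")})
im=c["pixels"][:,:,::-1].copy(); cal=load("w1"); p=[.5922,.0068,-.2428]
def poly(L,col):
    cv2.polylines(im,[proj(cal,pts(p,np.array(L)/1e3)).round().astype(int)],True,col,1)
poly([(7,30,50),(7,-30,50),(-7,-30,50),(-7,30,50)],(0,0,255)); poly([(85,55,0),(85,-55,0),(-85,-55,0),(-85,55,0)],(0,255,0));poly([(85,55,20),(85,-55,20),(73,-55,20),(73,55,20)],(255,255,0))
cv2.imwrite("pics/w1.png",im)
```

```text
t 2.1 tcp [0.5877 0.0061 0.1143] az 75.77 z [-0.014 -0.    -1.   ] w 0.0852 F [-1.1  0.1 -0.4] j [0.01 0.51 0.04 1.12 0.   0.26]
rel cm [0.21 0.53 7.73] roll -0.33
```

View pics/w1.png

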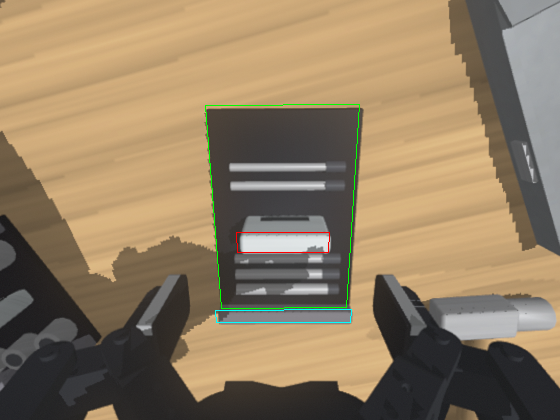

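The wrist picture shows the model outline on the insert to within about 1 mm: bar at (284,243), rail at (284,317). I'll descend and grip the bar's 60 mm length along y, so the plate can pivot about y between the pads. The tool itself can't be tilted through this interface.

Emit:
play_rows --motion '[{"translation":[0,0,3],"roll":0,"fingers":-1},{"translation":[0,0,6],"roll":0,"fingers":-1},{"translation":[0,0,8],"roll":0,"fingers":-1},{"translation":[0,0,9.1],"roll":0,"fingers":-1},{"translation":[0,0,9.1],"roll":0,"fingers":-1},{"translation":[0,0,9.1],"roll":0,"fingers":-1}]'

```text
clock: 2.65
eef_pos: [0.5939, 0.0061, 0.0317]
tool_rot: [0.789, 0.614, 0.001, 0.001]
ft_force: [-0.0, -0.5, -0.2]
grip_width: 0.0853
```

Emit:
play_rows --motion '[{"translation":[0,0,0],"roll":0,"fingers":-0.4},{"translation":[0,0,0],"roll":0,"fingers":0},{"translation":[0,0,0],"roll":0,"fingers":1},{"translation":[0,0,0],"roll":0,"fingers":1},{"translation":[0,0,0],"roll":0,"fingers":1},{"translation":[0,0,0],"roll":0,"fingers":1},{"translation":[0,0,0],"roll":0,"fingers":1},{"translation":[0,0,0],"roll":0,"fingers":1}]'

```text
clock: 3.32
eef_pos: [0.5947, 0.0062, 0.0328]
tool_rot: [0.789, 0.614, 0.002, 0.001]
ft_force: [-0.8, 1.1, 6.4]
grip_width: 0.0589
```

Run:
```python
from h import *
from workcell import bot
o=bot.get_obs(); rel(o,[.5922,.0068,.037],76.1)
```

```text
t 3.3167 tcp [0.5947 0.0062 0.0328] az 75.77 z [ 0.005  0.    -1.   ] w 0.0589 F [-0.8  1.1  6.4] j [ 0.01  0.59 -0.05  0.93  0.    0.26]
rel cm [-0.01 -0.25 -0.42] roll -0.33
```

Emit:
play_rows --motion '[{"translation":[0,0,-1],"roll":0,"fingers":1},{"translation":[0,0,-2.5],"roll":0,"fingers":1},{"translation":[0,0,-4.5],"roll":0,"fingers":1},{"translation":[0,0,-6.5],"roll":0,"fingers":1},{"translation":[0,0,-8.5],"roll":0,"fingers":1},{"translation":[0,0,-9.5],"roll":0,"fingers":1},{"translation":[0,0,-10],"roll":0,"fingers":1},{"translation":[0,0,-10],"roll":0,"fingers":1},{"translation":[0,0,-10],"roll":0,"fingers":1}]'

```text
clock: 4.07
eef_pos: [0.5922, 0.0061, 0.1296]
tool_rot: [0.789, 0.614, -0.001, -0.0]
ft_force: [-1.0, -0.2, -3.2]
grip_width: 0.0587
```

Run:
```python
from h import *
from workcell import bot
o=bot.get_obs(); rel(o,[.5763,.2500,.13],103.92)
c=bot.camera("side"); im=c["pixels"][:,:,::-1]
cv2.imwrite("pics/s1.png",cv2.convertScaleAbs(cv2.resize(im[60:260,200:440],None,fx=3,fy=3,interpolation=cv2.INTER_CUBIC),alpha=1.6))
```

```text
t 4.0667 tcp [0.5922 0.0061 0.1296] az 75.77 z [-0.001 -0.    -1.   ] w 0.0587 F [-1.  -0.2 -3.2] j [0.01 0.49 0.07 1.14 0.   0.26]
rel cm [23.25 -7.53 -0.04] roll -28.15
```

View pics/s1.png

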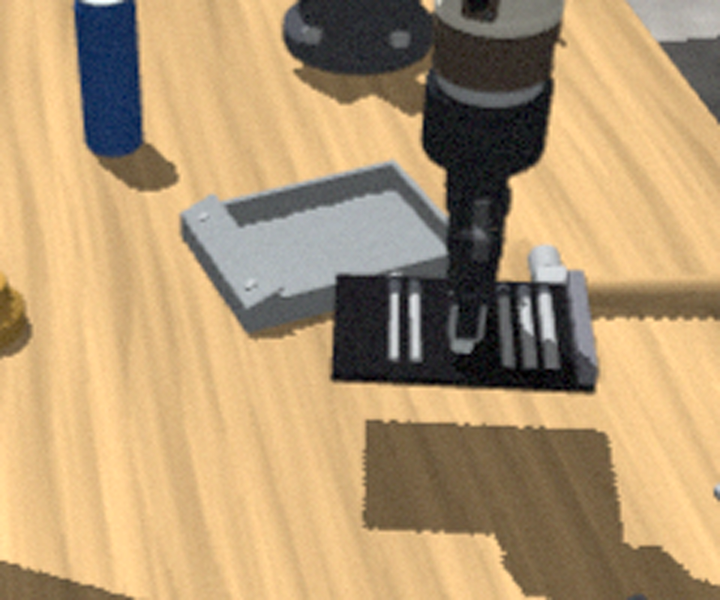

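Grip width is 58.7 mm and the insert hangs level: plate at crop (332–597, 275–390), with friction holding it. Next I'll carry it over the case.

Emit:
play_rows --motion '[{"translation":[1.5,-0.5,0],"roll":-2,"fingers":1},{"translation":[4,-1.3,0],"roll":-5,"fingers":1},{"translation":[7,-2.2,0],"roll":-8,"fingers":1},{"translation":[10,-3.2,0],"roll":-12,"fingers":1},{"translation":[13,-4.2,0],"roll":-16,"fingers":1},{"translation":[16,-5.2,0],"roll":-20,"fingers":1},{"translation":[19,-6.2,0],"roll":-24,"fingers":1},{"translation":[21.5,-7,0],"roll":-27,"fingers":1},{"translation":[22.8,-7.4,0],"roll":-28,"fingers":1},{"translation":[23.3,-7.5,0],"roll":-28,"fingers":1},{"translation":[23.3,-7.5,0],"roll":-28,"fingers":1},{"translation":[23.3,-7.5,0],"roll":-28,"fingers":1},{"translation":[23.3,-7.5,0],"roll":-28,"fingers":1}]'

```text
clock: 5.2
eef_pos: [0.5774, 0.2486, 0.1299]
tool_rot: [0.618, 0.786, -0.001, -0.0]
ft_force: [0.7, 0.2, -3.5]
grip_width: 0.0589
```

Run:
```python
from h import *
from workcell import bot
o=bot.get_obs(); rel(o,[.5763,.2500,.08],103.92)
c=bot.camera("wrist"); np.savez("pics/w2.npz",**{k:c[k] for k in("intrinsics","k1","world_to_cam")})
im=cv2.convertScaleAbs(c["pixels"][:,:,::-1],alpha=1.4); cal=load("w2")
def poly(p,L,col,dz=0):
    cv2.polylines(im,[proj(cal,pts(p,(np.array(L)+[0,0,dz])/1e3)).round().astype(int)],True,col,1)
p=[.5496,.2434,.2429]
poly(p,[(99,71,26),(99,-71,26),(-99,-71,26),(-99,71,26)],(0,255,0)); poly(p,[(-67,65,36),(-67,-65,36),(-99,-65,26),(-99,65,26)],(0,255,0))
M=R.from_quat(o["tool_rot"]).as_matrix(); a=np.arctan2(M[1,0],M[0,0])-np.pi/2
q=[o["eef_pos"][0]-.0025*np.cos(a),o["eef_pos"][1]-.0025*np.sin(a),a]; dz=o["eef_pos"][2]*1e3-31
poly(q,[(85,55,0),(85,-55,0),(-85,-55,0),(-85,55,0)],(0,0,255),dz);poly(q,[(85,55,20),(85,-55,20),(73,-55,20),(73,55,20)],(255,255,0),dz)
cv2.imwrite("pics/w2.png",im)
```

```text
t 5.2 tcp [0.5774 0.2486 0.1299] az 103.63 z [-0.001 -0.001 -1.   ] w 0.0589 F [ 0.7  0.2 -3.5] j [ 0.41  0.56  0.18  1.19 -0.    0.17]
rel cm [ 0.17 -0.07  4.99] roll -0.29
```

View pics/w2.png

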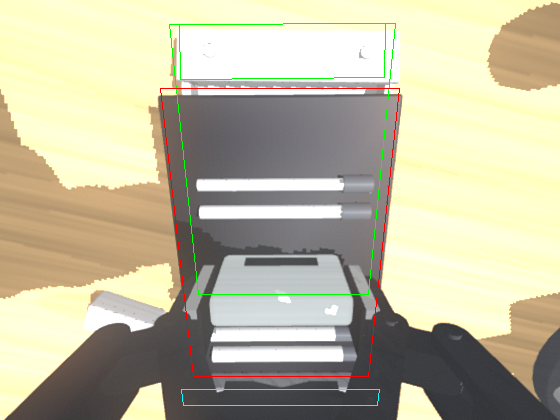

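The view shows the tongue edge at row 95, inside the lip edge at row ~80. The case sits about 2–3 mm farther to image right (+y) than my fit, so I'll shift +y 3 mm and descend. The rail end then lands on the +x wall top and the plate pivots tongue-down.

Emit:
play_rows --motion '[{"translation":[0.1,0,1.5],"roll":0,"fingers":1},{"translation":[0.3,0,3.5],"roll":0,"fingers":1},{"translation":[0.3,0,5.5],"roll":0,"fingers":1},{"translation":[0.3,0,6.2],"roll":0,"fingers":1},{"translation":[0.3,0,6.4],"roll":0,"fingers":1},{"translation":[0.3,0,6.4],"roll":0,"fingers":1},{"translation":[0.3,0,6.4],"roll":0,"fingers":1}]'

```text
clock: 5.83
eef_pos: [0.5777, 0.2531, 0.0675]
tool_rot: [0.618, 0.786, 0.001, 0.0]
ft_force: [0.3, 0.2, -2.5]
grip_width: 0.0583
```

Emit:
play_rows --motion '[{"translation":[0,0,0.3],"roll":0,"fingers":1},{"translation":[0,0,0.6],"roll":0,"fingers":1},{"translation":[0,0,0.8],"roll":0,"fingers":1},{"translation":[0,0,1.0],"roll":0,"fingers":1},{"translation":[0,0,1.2],"roll":0,"fingers":1},{"translation":[0,0,1.2],"roll":0,"fingers":1},{"translation":[0,0,1.2],"roll":0,"fingers":1}]'

```text
clock: 6.42
eef_pos: [0.5764, 0.2534, 0.0564]
tool_rot: [0.617, 0.787, 0.0, 0.0]
ft_force: [-4.5, -1.9, 6.6]
grip_width: 0.0587
```

Run:
```python
from h import *
from workcell import bot
o=bot.get_obs(); rel(o,[.5763,.2500,.08],103.92)
c=bot.camera("side"); im=c["pixels"][:,:,::-1]
cv2.imwrite("pics/s2.png",cv2.convertScaleAbs(cv2.resize(im[80:200,230:400],None,fx=4.5,fy=4.5,interpolation=cv2.INTER_CUBIC),alpha=1.6))
```

```text
t 6.4167 tcp [0.5764 0.2534 0.0564] az 103.78 z [ 0.001  0.    -1.   ] w 0.0587 F [-4.5 -1.9  6.6] j [ 0.41  0.63  0.09  1.03 -0.    0.17]
rel cm [-0.33 -0.09 -2.36] roll -0.14
```

View pics/s2.png

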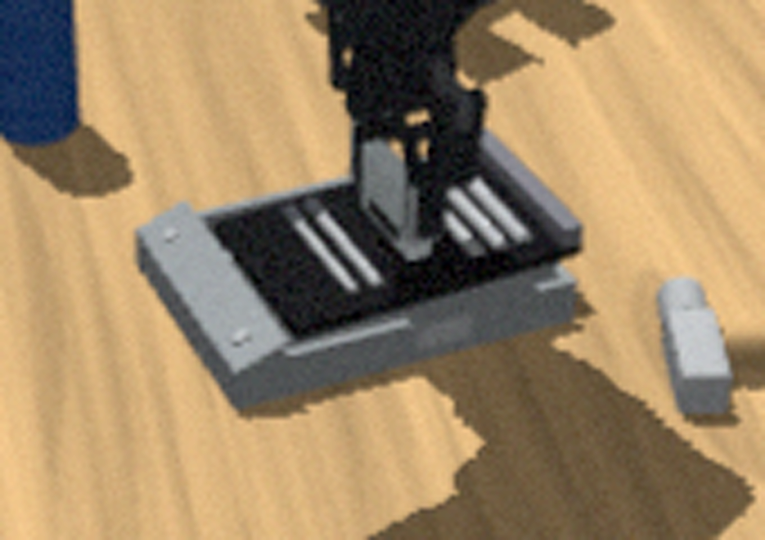

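The rail end is resting on the +x wall and the tongue is just inside the lip edge, near (290,330). The contact force is 6.6 N and acts upward. I'll keep lowering so the plate pivots.

Emit:
play_rows --motion '[{"translation":[0,0,0.1],"roll":0,"fingers":1},{"translation":[0,0,0.2],"roll":0,"fingers":1},{"translation":[0,0,0.3],"roll":0,"fingers":1},{"translation":[0,0,0.4],"roll":0,"fingers":1},{"translation":[0,0,0.5],"roll":0,"fingers":1},{"translation":[0,0,0.6],"roll":0,"fingers":1},{"translation":[0,0,0.6],"roll":0,"fingers":1},{"translation":[0,0,0.6],"roll":0,"fingers":1}]'

```text
clock: 7.13
eef_pos: [0.5756, 0.2534, 0.0506]
tool_rot: [0.617, 0.787, -0.0, -0.0]
ft_force: [-8.8, -1.8, 8.5]
grip_width: 0.059
```

Run:
```python
from h import *
from workcell import bot
o=bot.get_obs(); rel(o,[.5763,.2500,.08],103.92); print(o["ft_torque"])
a=[]
for n in("side","wrist"):
    c=bot.camera(n); a.append(c["pixels"][:,:,::-1])
s=cv2.resize(a[0][90:190,240:390],(450,300),interpolation=cv2.INTER_CUBIC)
s=cv2.resize(s,(600,400));w=a[1][0:250,80:480]
im=np.vstack([cv2.convertScaleAbs(cv2.resize(a[0][95:185,250:385],(450,300),interpolation=cv2.INTER_CUBIC),alpha=1.6),cv2.resize(w,(450,281))])
cv2.imwrite("pics/s3.png",im)
```

```text
t 7.1333 tcp [0.5756 0.2534 0.0506] az 103.79 z [-0.001  0.    -1.   ] w 0.059 F [-8.8 -1.8  8.5] j [0.41 0.63 0.08 1.02 0.   0.17]
rel cm [-0.35 -0.01 -2.94] roll -0.13
[-0.33090248  1.06906106 -0.02067244]
```

View pics/s3.png

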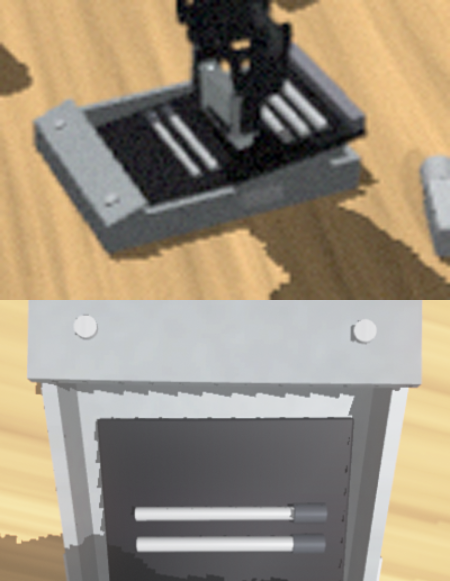

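The tongue is now down inside the case and the rail end is raised on the +x wall. In the wrist view the plate is centred: sides at columns 98 and 353, lip at 28 and 422. I'll raise it 1 mm and slide it 27 mm towards -x, under the lip.

Emit:
play_rows --motion '[{"translation":[0,0,-0.1],"roll":0,"fingers":1},{"translation":[0,-0.3,-0.1],"roll":0,"fingers":1},{"translation":[0,-0.6,-0.1],"roll":0,"fingers":1},{"translation":[0,-0.9,-0.1],"roll":0,"fingers":1},{"translation":[0,-1.2,-0.1],"roll":0,"fingers":1},{"translation":[0,-1.5,-0.1],"roll":0,"fingers":1},{"translation":[0,-1.8,-0.1],"roll":0,"fingers":1},{"translation":[0,-2.1,-0.1],"roll":0,"fingers":1},{"translation":[0,-2.4,-0.1],"roll":0,"fingers":1},{"translation":[0,-2.7,-0.1],"roll":0,"fingers":1},{"translation":[0,-2.7,-0.1],"roll":0,"fingers":1},{"translation":[0,-2.7,-0.1],"roll":0,"fingers":1}]'

```text
clock: 8.23
eef_pos: [0.5495, 0.2465, 0.0486]
tool_rot: [0.617, 0.787, -0.001, -0.0]
ft_force: [-0.1, 0.3, -2.9]
grip_width: 0.0589
```

Run:
```python
from h import *
from workcell import bot
o=bot.get_obs(); rel(o,[.5510,.2460,.037],103.92); print(o["ft_torque"])
a=[]
for n in("side","wrist"):
    c=bot.camera(n); a.append(c["pixels"][:,:,::-1])
im=np.vstack([cv2.convertScaleAbs(cv2.resize(a[0][95:185,250:385],(450,300),interpolation=cv2.INTER_CUBIC),alpha=1.6),cv2.resize(a[1][0:250,80:480],(450,281))])
cv2.imwrite("pics/s4.png",im)
```

```text
t 8.2333 tcp [0.5495 0.2465 0.0486] az 103.77 z [-0.002 -0.001 -1.   ] w 0.0589 F [-0.1  0.3 -2.9] j [ 0.42  0.59 -0.    0.98  0.    0.18]
rel cm [-0.09  0.14  1.16] roll -0.15
[ 0.03647234 -0.01005196 -0.02188368]
```

View pics/s4.png

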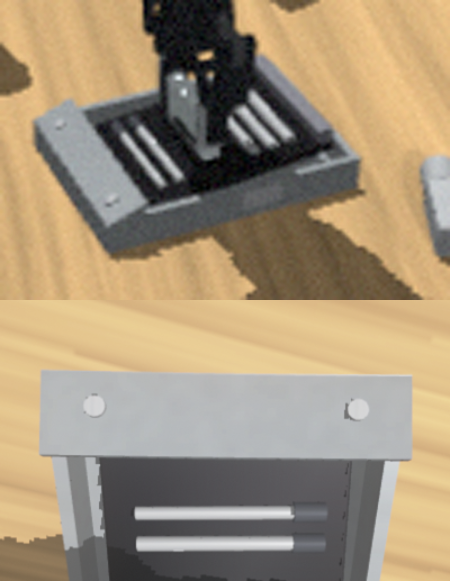

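The tongue is under the lip and the rail end is clear inside the +x wall. The force is the weight only, 2.9 N, so nothing is touching. Lowering now makes the tongue land first and rotates the raised end down flat.

Emit:
play_rows --motion '[{"translation":[0,0,0.2],"roll":0,"fingers":1},{"translation":[0,0,0.4],"roll":0,"fingers":1},{"translation":[0,0,0.55],"roll":0,"fingers":1},{"translation":[0,0,0.7],"roll":0,"fingers":1},{"translation":[0,0,0.8],"roll":0,"fingers":1},{"translation":[0,0,0.9],"roll":0,"fingers":1},{"translation":[0,0,1.0],"roll":0,"fingers":1},{"translation":[0,0,1.1],"roll":0,"fingers":1},{"translation":[0,0,1.1],"roll":0,"fingers":1},{"translation":[0,0,1.1],"roll":0,"fingers":1}]'

```text
clock: 9.17
eef_pos: [0.5535, 0.2478, 0.0405]
tool_rot: [0.617, 0.787, 0.003, 0.002]
ft_force: [4.3, 0.5, 4.3]
grip_width: 0.0585
```

Emit:
play_rows --motion '[{"translation":[0,0,0.1],"roll":0,"fingers":1},{"translation":[0,0,0.2],"roll":0,"fingers":1},{"translation":[0,0,0.2],"roll":0,"fingers":1},{"translation":[0,0,0.2],"roll":0,"fingers":1}]'

```text
clock: 9.5
eef_pos: [0.5536, 0.2479, 0.0387]
tool_rot: [0.617, 0.787, 0.003, 0.002]
ft_force: [5.1, 1.0, 6.5]
grip_width: 0.059
```

Run:
```python
from h import *
from workcell import bot
o=bot.get_obs(); rel(o,[.5510,.2460,.037],103.92); print(o["ft_torque"])
a=[]
for n in("side","wrist"):
    c=bot.camera(n); a.append(c["pixels"][:,:,::-1])
im=np.vstack([cv2.convertScaleAbs(cv2.resize(a[0][95:185,250:385],(450,300),interpolation=cv2.INTER_CUBIC),alpha=1.6),cv2.resize(a[1][0:250,80:480],(450,281))])
cv2.imwrite("pics/s5.png",im)
```

```text
t 9.5 tcp [0.5536 0.2479 0.0387] az 103.76 z [ 0.007  0.002 -1.   ] w 0.059 F [5.1 1.  6.5] j [ 0.42  0.6  -0.01  0.95 -0.    0.18]
rel cm [-0.13 -0.3   0.16] roll -0.16
[-0.04775377 -0.34972434  0.05763591]
```

View pics/s5.png

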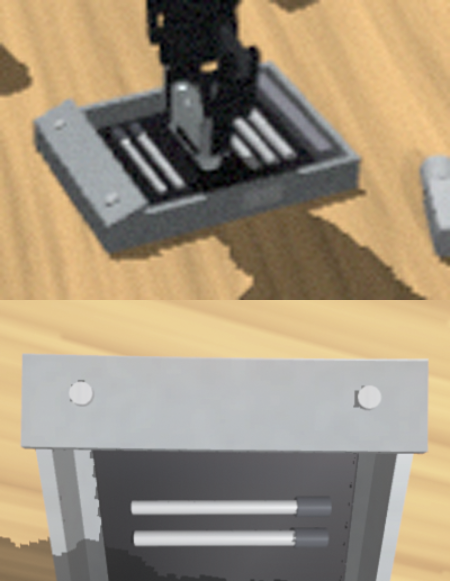

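The insert is nearly flat. I'll press another 2.5 mm.

Emit:
play_rows --motion '[{"translation":[0,0,0.1],"roll":0,"fingers":1},{"translation":[0,0,0.15],"roll":0,"fingers":1},{"translation":[0,0,0.2],"roll":0,"fingers":1},{"translation":[0,0,0.25],"roll":0,"fingers":1},{"translation":[0,0,0.25],"roll":0,"fingers":1},{"translation":[0,0,0.25],"roll":0,"fingers":1}]'

```text
clock: 10.1
eef_pos: [0.5537, 0.2481, 0.0382]
tool_rot: [0.617, 0.787, 0.004, 0.002]
ft_force: [0.8, -0.9, 16.8]
grip_width: 0.059
```

Run:
```python
from h import *
from workcell import bot
o=bot.get_obs(); rel(o,[.5510,.2460,.037],103.92); print(o["ft_torque"])
```

```text
t 10.1 tcp [0.5537 0.2481 0.0382] az 103.78 z [ 0.008  0.003 -1.   ] w 0.059 F [ 0.8 -0.9 16.8] j [ 0.42  0.6  -0.01  0.95 -0.    0.18]
rel cm [-0.14 -0.32  0.12] roll -0.14
[-0.38511125  0.39463262  0.09906411]
```

The TCP has stalled at 38 mm with 17 N, so the insert is flat on the floor. I'll ease off, open and retreat upward.

Emit:
play_rows --motion '[{"translation":[0,0,-0.15],"roll":0,"fingers":1},{"translation":[0,0,-0.2],"roll":0,"fingers":0},{"translation":[0,0,-0.2],"roll":0,"fingers":-0.6},{"translation":[0,0,-0.2],"roll":0,"fingers":-1},{"translation":[0,0,-0.2],"roll":0,"fingers":-1},{"translation":[0,0,-0.2],"roll":0,"fingers":-1},{"translation":[0,0,-0.2],"roll":0,"fingers":-1},{"translation":[0,0,-0.2],"roll":0,"fingers":-1}]'

```text
clock: 10.77
eef_pos: [0.55, 0.2467, 0.0353]
tool_rot: [0.617, 0.787, -0.0, -0.0]
ft_force: [-0.9, 0.4, 0.1]
grip_width: 0.0852
```

Emit:
play_rows --motion '[{"translation":[0,0,-1],"roll":0,"fingers":-1},{"translation":[0,0,-3],"roll":0,"fingers":-1},{"translation":[0,0,-6],"roll":0,"fingers":-1},{"translation":[0,0,-9],"roll":0,"fingers":-1},{"translation":[0,0,-12],"roll":0,"fingers":-1},{"translation":[0,0,-15],"roll":0,"fingers":-1},{"translation":[0,0,-18],"roll":0,"fingers":-1},{"translation":[0,0,-18],"roll":0,"fingers":-1},{"translation":[0,0,-18],"roll":0,"fingers":-1}]'

```text
clock: 11.52
eef_pos: [0.5518, 0.2475, 0.2194]
tool_rot: [0.617, 0.787, 0.003, 0.002]
ft_force: [-0.4, -0.3, -0.5]
grip_width: 0.0857
```

Run:
```python
from h import *
from workcell import bot
o=bot.get_obs(); rel(o,[.5510,.2460,.037],103.92)
a={}
for n in("side","wrist"):
    c=bot.camera(n); a[n]=c["pixels"][:,:,::-1].copy(); np.savez(f"pics/{n}f.npz",**{k:c[k] for k in("intrinsics","k1","world_to_cam")})
cal=load("sidef"); s=a["side"]; b=cv2.resize(s,None,fx=4,fy=4,interpolation=cv2.INTER_CUBIC)
q=[.5496,.2434,.2429]
for L in([(7,30,56),(7,-30,56),(-7,-30,56),(-7,30,56)],[(85,55,26),(85,-55,26),(73,-55,26),(73,55,26)]):
    cv2.polylines(b,[((proj(cal,pts(q,np.array(L)/1e3))+.5)*4-.5).round().astype(int)],True,(0,0,255),1)
b=cv2.convertScaleAbs(b[90*4:190*4,245*4:390*4],alpha=1.5)
w=cv2.resize(a["wrist"],(580,435))[60:]
cv2.imwrite("pics/f.png",np.vstack([cv2.resize(b,(440,303)),cv2.resize(w,(440,285))]))
```

```text
t 11.5167 tcp [0.5518 0.2475 0.2194] az 103.77 z [ 0.006  0.003 -1.   ] w 0.0857 F [-0.4 -0.3 -0.5] j [0.42 0.46 0.25 1.36 0.   0.18]
rel cm [-0.15 -0.23 18.24] roll -0.15
```

View pics/f.png

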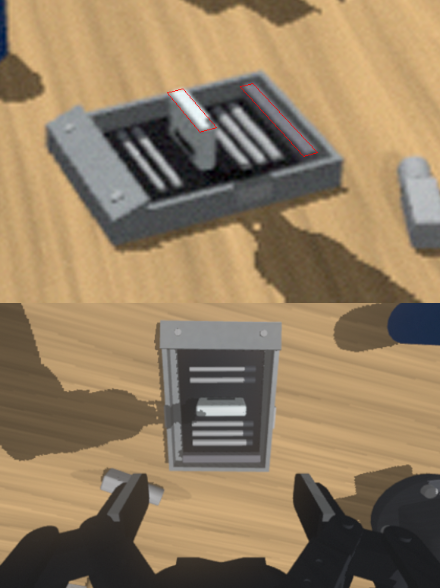

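The overlay of the seated model matches the bar and rail within a couple of mm. The insert is flat, the tongue is under the lip, and the gripper is clear. I'm handing the job in.

```bash
python3 -c "
from workcell import bot
print(bot.job_done())"
```

```text
the job is handed in; nothing more can be done
None
```

The punch insert is back in the case, lying flat with its tongue under the lip, and the job is handed in (clock about 11.6 s).

**What I did:** The interface cannot tilt the tool, so I gripped the bar across its 60 mm length instead of closing along x as suggested. This let the plate pivot between the pads. I lowered the rail end onto the case's +x wall until the tongue dipped, then slid the tongue under the lip with that end still raised. Lowering further rotated the raised end down flat, and I let go and backed off.

**Last checks:**
- **Seating:** in the final picture, the seated model drawn at the case's fitted pose matches the bar and rail to about 2 mm. The last press stalled at a TCP height of 38 mm with about 17 N, so the plate was down on the floor.
- **Gripper:** open, about 18 cm above the case, with no force on it.
- **Forces:** the highest reading at the end of any move was about 17 N.
- **Other objects:** I did not touch the socket insert or the green look-alike, but I took no final picture of them.

**Disagreements:**
- **Case position:** the wrist view put the case 2–3 mm farther in y than my first fit. I corrected for that before inserting.
- **Tilt:** it was only about 6–7 degrees, less than the 15–20 suggested. It was enough because the raised end rode over the +x wall.

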